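# Tap the wedge home in the wedge vice

### The arm

A 6-joint arm with a two-finger parallel gripper is mounted at the origin on a cart in front of the work surface, level with it; the furniture and walls round the work are solid. World frame = base frame: x ahead of the robot, y to its left, z up, the work surface at z = 0. Lengths are in m, angles in rad, forces in N, time in s.
With the tool pointing down it reaches from about 0.25 to 0.725 m from the base axis. Payload 4 kg.
Tool frame: the origin (TCP) lies at the very end of the fingers, on their centre line; the grasp point (between the pads) lies 19 mm behind it; z points along the fingers, y is the line along which they close (so a half turn about z gives the same grasp; the last joint's range is limited). The gripper opens to 85 mm and grips with 20 to 120 N. Pads are 22 mm wide; open, the fingers measure 114 mm over their backs; the gripper's body (76 mm by 85 mm) begins 54 mm behind the grasp point. The pads swing forward as they close: fully open they stand 13 mm farther back than shut.
Start: joints at [-1.185, 0.241, 0.005, 1.335, 0, 1.571], TCP at [0.188, -0.463, 0.231] pointing down, gripper open.
Joint ranges: [-2.72, 2.72], [-1.05, 1.87], [-1.09, 1.28], [-1.99, 2.15], [-1.42, 1.44], [-3.14, 3.14]. Speed limits (rad/s): [2.79, 2.79, 3.14, 3.14, 3.14, 3.14].

### API

Orientations are given as a 3x3 rotation matrix whose columns are the frame's x, y, z axes.
In Python, from cell import monitor, eyes, manip gives the robot as it stands.
- The arm moves only by the tool apply_moves, never from a script. Its argument "series" is a list that holds one entry, the list of rows, each a list of 4 numbers: the shift along the tool's x, y, z in units of 25 mm (1.0 is 25 mm), then the turn about the tool's z in units of 5 degrees (1.0 is 5 degrees). In form: [[[tx, ty, tz, roll], ...]]. A call has 1 to 5 rows; each row is the pose to reach, as a shift and turn from the pose commanded when the call began, along the tool's axes at that moment; what a row does not reach only later rows make up. A row lasts 1/12 s, in which the tool goes at most 41.7 mm and 7.16 degrees, less where a joint would pass 70% of its speed; a pose out of reach is approached as far as the arm can. A call with a gripper value outside its range is refused whole. "gripper" is the opening, from -1 (shut) to 1 (fully open), set as the call begins (left out, the last holds). The fingers move at their own pace and stop on an object; "newtons" is the grip in N (left out, the last holds). Time passes only in rows, so rows that repeat a pose let the fingers close. It gives the time, the measured TCP pose, the force, the opening and the grip force at its end, in the units of the state.
- monitor.read_state(): the state, without advancing time (a new reading comes with each control period).
- eyes.capture(name): name is "side" or "top" or "wrist"; returns the picture (420x560x3 uint8, blue, green, red); there is no depth.
- eyes.camera_model(name): a dict with "fovy" (degrees; the focal length in pixels is half the picture's height over the tangent of half this angle, whatever the lens; pixels are square), "cx", "cy" (the principal point, pixels), "world_from_camera" (4x4, takes a point from camera to world coordinates); the wrist camera has in their place "mount" (4x4, takes a point from camera to tool coordinates, whose origin is the TCP and whose axes are the flange's). Camera axes: x right, y up, looking along -z (the intrinsics and any distortion apply to the point x, -y, -z); pixel columns grow to the right and rows downward; lengths in m; the calibration is good to about 2 mm. The wrist camera is an equidistant fisheye: a pixel r from the principal point sees the ray r / f radians off the axis. A picture is of the moment at which its call begins: read the wrist's pose just before it. camera_model takes no time and is no camera call.
- manip.job_done(): hands the job in; it is judged then, once.
The state is a dict: "t": time; "q": joint angles; "joint_vel": joint speeds; "effort": joint torques, N m; "position": TCP position; "eef_rot": TCP orientation; "ft_force": force on the tool from outside, world axes, zero at the start; "moment": the same for the moment, N m; "finger_gap": finger opening in m; "gripper_force": force on a finger pad.
Only numpy, scipy, OpenCV 4.12 (cv2) and the standard library are available. Lean on these libraries where they do the work, as an engineer would, in place of code of your own. Each camera call takes 0.05 s, during which the arm holds its last target. There are 200 camera calls.

### The job

Clamp the choke (the iron-core coil) in the little wooden wedge vice: take the wedge from its rack, stand it thin end down in the vice's open slot and let go, then pick up the hand mallet by its handle and drive the wedge down with a few light taps, lifting off in between, until it stops going any further and the choke is held tight. Tighten it only with the mallet, never with the fingers, do not hit hard, leave the other things alone, and finally stand the mallet upright on the bench on its face.

Things in the scene. Friction and masses are not known exactly. Their poses are not given: they have to be found in the camera images.
- vice: Wooden wedge vice fixed to the bench; plywood bed 116 x 200 x 18 mm (x, y, z), origin under it, z up. Along y from - to +: fixed stop (inner face y -70 mm, 68 mm high), choke, sliding jaw, open slot for the wedge, heel block, wall (y 76 to 90 mm, 64 mm high). Jaw and heel: 46 mm wide in x, tops 80 mm above the bench, slot faces leaning to fit the wedge; slot open at both x ends.
- slot_mouth (a point): Mouth of the slot, 80 mm above the bench, at x 0, y +19 mm of the vice, same axes. Mouth 13 to 17.5 mm wide in y at first, its middle within 1.5 mm of this point. The heel's setting differs each time by up to 3 mm and is not measured, so the depths cannot be foretold: the thin end first rests 30 to 60 mm above the bench and stops for good about 20 to 42 mm above it, never at the bed.
- jaw: Sliding jaw, pale wood, between choke and slot; the wedge drives it along the vice's -y, 1.5 to 3 mm, until it meets the choke. It stays put by friction (4.5 N): under the mallet the wedge yields a little from 5 N and runs on at 6 to 12 N; once the jaw has met the choke the wedge moves on no more at 16 N. Origin: the vice's when fully back, 4 mm from clamping.
- choke: Iron-core choke, 40 x 55 x 47 mm, loose on the vice bed, its 55 mm length along the vice's y, one end within 2 mm of the fixed stop. Origin: centre of its underside. The jaw presses on its +y end.
- wedge: Dark wooden wedge, upright, 91 mm long (z), 26 mm wide in x with parallel faces to grip, 9 mm thick in y at the thin lower end, 25 mm at the top, tapering alike on both sides. Origin: centre of the thin end, z towards the thick end. 50 g. Friction holds it where it is driven; set into the slot with 2 to 3 N it stands alone.
- rack: Small wooden rack fixed to the bench, foot 80 x 70 x 10 mm, block 52 x 47 mm, top 42 mm above the bench, pocket 30 x 19 mm (x, y), 32 mm deep; the wedge stands in it, thin end 10 mm above the bench, 59 mm sticking out. Origin: centre of the underside.
- mallet: Turned wooden hand mallet standing on its round striking face: head 50 mm in diameter, 46 mm high; handle straight up to 116 mm, 28 mm in diameter from 75 to 108 mm, thinning to 25 mm below. Origin: centre of the flat face (48 mm across), z along the handle. About 0.28 kg. Taps at 15 to 20 mm/s that stop at 16 N suffice; over 30 N on the wedge is too hard.
- reel_copper: Bystander: reel of copper wire, 65 mm in diameter, 50 mm high. Origin: centre of its underside.
- flux_tin: Bystander: round flux tin, 50 mm in diameter, 23 mm high. Origin: centre of its underside.
- battery_9v: Bystander: small block battery lying flat, 51 x 27 x 18 mm. Origin: centre of its underside.
There are look-alikes about, which are no part of the job. What is shaped like the mallet but blue is not meant.

How it is judged:
By the outcome, as a careful person would: the job done as asked, in the order asked, and still so for the second after the job is handed in, with the robot touching nothing.
It also fails if it takes over 70 s, if anything falls off the work surface, if the arm or the gripper's body presses on something with over 40 N, if the wrist force passes 120 N, or if a joint passes its speed limit or range.

## Working session

There is one attempt and no reset: what is moved stays moved. The work goes in short steps, Python scripts to look and compute and a tool call to move; the robot and the scene stay as the last step left them, time stands still between calls to the robot, and variables do not carry over. Pictures are saved under pics/ and viewed, at most 10 in all, crops included, and the job is handed in when it is done.

Besides the shell and the picture viewer there is one more tool, called after "Request:" by a JSON object that holds its "method" and its "body". apply_moves: Moves the arm, as the interface text tells. Its arguments: {"type":"object","properties":{"series":{"type":"array","items":{"type":"array","items":{"type":"array","items":{"type":"number"}}}},"gripper":{"type":"number"},"newtons":{"type":"number"}},"required":["series"]}

```bash
mkdir -p pics; ls; python3 - <<'E'
from cell import monitor, eyes, manip
import cv2
s=monitor.read_state()
print(s)
for n in("top","side"):
    cv2.imwrite(f"pics/{n}0.png",eyes.capture(n)); print(eyes.camera_model(n))
print(eyes.camera_model("wrist"))
E
```

```text
pics
{'t': 0.0, 'q': array([-1.18498195e+00,  2.41406641e-01,  3.72755936e-03,  1.33518920e+00,
       -1.60455302e-05,  1.57079932e+00]), 'joint_vel': array([1.59988924e-03, 9.94859077e-04, 5.71679784e-04, 5.11273047e-06,
       1.12547016e-03, 2.33436375e-03]), 'effort': array([-5.10213049e-04, -3.72314930e+01,  2.52411246e+01,  1.71601254e-02,
        1.25324841e-04, -1.96683608e-06]), 'position': array([ 0.18791666, -0.46266764,  0.23041739]), 'eef_rot': array([[ 9.26493390e-01,  3.76310200e-01, -7.94570363e-04],
       [ 3.76311039e-01, -9.26491414e-01,  1.91360990e-03],
       [-1.60516927e-05, -2.07195253e-03, -9.99997853e-01]]), 'ft_force': array([ 0.09956211,  0.48980396, -0.11738901]), 'moment': array([ 0.03409499, -0.03638458,  0.0234919 ]), 'gripper_force': 0.0, 'finger_gap': 0.08540720426856445}
{'fovy': 43.196531619845594, 'cx': 277.18959880715954, 'cy': 212.72089002977842, 'world_from_camera': array([[-0.00346429,  0.97824343, -0.20743141,  0.32738259],
       [-0.99999069, -0.00285558,  0.00323391,  0.24048941],
       [ 0.00257121,  0.20744068,  0.97824422,  1.0862575 ],
       [ 0.        ,  0.        ,  0.        ,  1.        ]])}
{'fovy': 46.03677573087286, 'cx': 276.9202257130797, 'cy': 209.82104752963298, 'world_from_camera': array([[ 0.98783942,  0.10540282, -0.11429575,  0.43386653],
       [-0.15547251,  0.66373381, -0.73163224, -0.51725393],
       [-0.00125415,  0.74050502,  0.67204966,  0.74864857],
       [ 0.        ,  0.        ,  0.        ,  1.        ]])}
{'fovy': 65.70646984690485, 'cx': 279.60222037450893, 'cy': 213.21128846039053, 'mount': array([[ 2.81601391e-04,  9.46893651e-01,  3.21546784e-01,
         8.14925886e-02],
       [ 9.99999763e-01, -4.68872549e-04,  5.04968868e-04,
        -1.17279259e-03],
       [ 6.28916276e-04,  3.21546565e-01, -9.46893558e-01,
        -1.42809795e-01],
       [ 0.00000000e+00,  0.00000000e+00,  0.00000000e+00,
         1.00000000e+00]])}
```

View pics/top0.png

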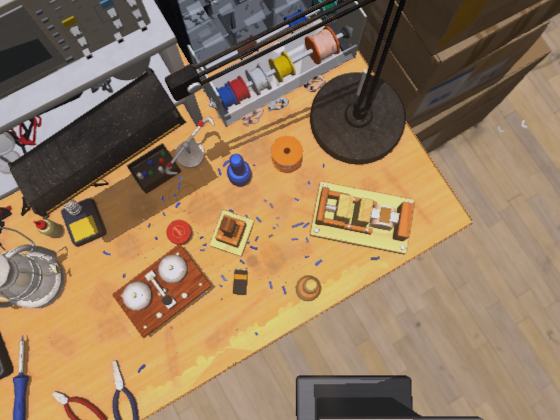

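View pics/side0.png

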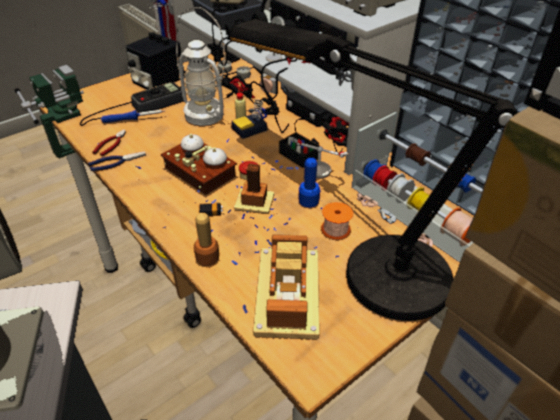

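The top picture shows the wedge in its rack at about (229,228), the mallet at (308,288) and the blue look-alike at (239,170). The vice is at about (362,215), with the choke towards its right (-y) end, and the reel, tin and battery are at (287,153), (179,232) and (240,281). I'll enlarge crops next.

```bash
python3 - <<'E'
import cv2
a=cv2.imread("pics/top0.png")[170:305,205:385+35]
cv2.imwrite("pics/topc.png",cv2.resize(a,(774,486),interpolation=cv2.INTER_CUBIC)) # x3.6
b=cv2.imread("pics/side0.png")[150:340,180:350]
cv2.imwrite("pics/sidec.png",cv2.resize(b,None,fx=3.1,fy=3.1,interpolation=cv2.INTER_CUBIC))
E
```

```text
(no output)
```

View pics/topc.png

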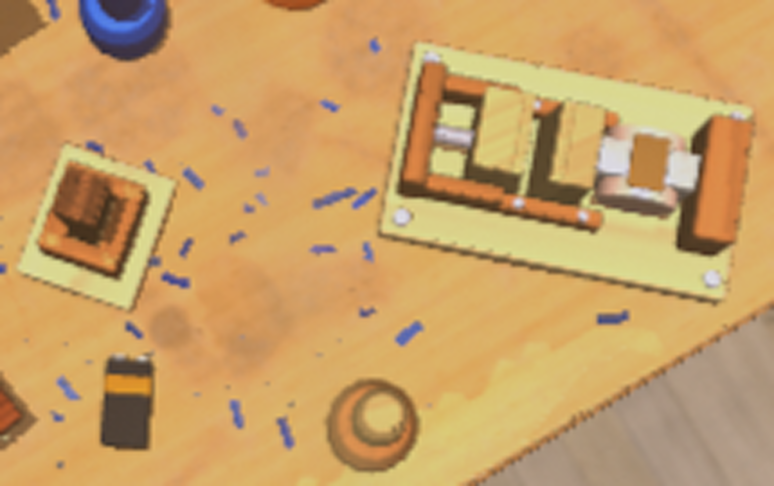

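View pics/sidec.png

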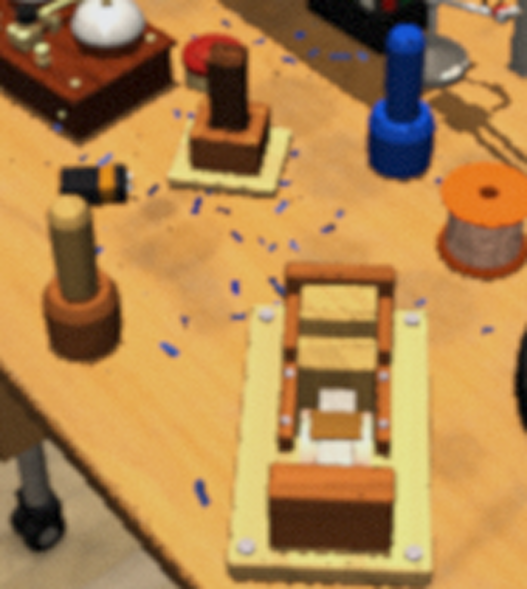

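In the crops the vice bed corners are (416,43), (750,102), (722,297) and (379,236), with the slot between the two pale blocks near (545,150). The rack foot corners are (66,143), (175,182), (133,308) and (18,270), and the mallet handle top is at (384,414). In the side crop the handle top is at (70,208) and the head bottom at (82,358). Next I'll fit these.

```bash
cat >h.py <<'E'
import numpy as np
from scipy.optimize import least_squares
from cell import monitor, eyes, manip
def proj(P,name,st=None):
    m=eyes.camera_model(name); P=np.atleast_2d(P)
    f=210/np.tan(np.radians(m["fovy"]/2))
    if name=="wrist":
        T=np.eye(4);T[:3,:3]=st["eef_rot"];T[:3,3]=st["position"];T=T@m["mount"]
    else: T=m["world_from_camera"]
    c=(P-T[:3,3])@T[:3,:3]; x,y,z=c[:,0],-c[:,1],-c[:,2]
    if name=="wrist":
        r=np.hypot(x,y);k=f*np.arctan2(r,z)/np.maximum(r,1e-9)
    else: k=f/z
    return np.c_[m["cx"]+k*x,m["cy"]+k*y]
def loc(p,pts):
    c,s=np.cos(p[2]),np.sin(p[2]); pts=np.atleast_2d(np.array(pts,float))
    return np.c_[p[0]+c*pts[:,0]-s*pts[:,1],p[1]+s*pts[:,0]+c*pts[:,1],pts[:,2]]
def fit(obs,p0):
    """obs: list (camera, state, local pts mm, pixels)"""
    def e(p): return np.concatenate([(proj(loc(p,np.array(l)/1e3),n,s)-px).ravel() for n,s,l,px in obs])
    r=least_squares(e,p0,x_scale=[.01,.01,.1],loss="soft_l1"); return r.x,e(r.x).reshape(-1,2)
def unit(p,R=None):  # tool shift units
    s=monitor.read_state(); return s["eef_rot"].T@(np.array(p)-s["position"])/.025
E
python3 - <<'E'
from h import *
np.set_printoptions(precision=4,suppress=True)
t=lambda a:np.array(a)/3.6+[205,170]-.36
s=lambda a:np.array(a)/3.1+[180,150]-.34
# vice: image TL = (+x,+y)
v,e=fit([("top",None,[[58,100,18],[58,-100,18],[-58,-100,18],[-58,100,18]],t([[416,43],[750,102],[722,297],[379,236]])),
 ("side",None,[[58,100,18],[58,-100,18],[-58,-100,18],[-58,100,18]],s([[425,310],[431,570],[231,567],[255,305]]))],[.4,.05,-.17])
print("vice",v,np.degrees(v[2]));print(e); print("mouth",loc(v,[[0,.019,.08]]))
r,e=fit([("top",None,[[40,35,10],[40,-35,10],[-40,-35,10],[-40,35,10]],t([[66,143],[175,182],[133,308],[18,270]])),
 ("side",None,[[40,35,10],[40,-35,10],[-40,-35,10],[-40,35,10]],s([[200,119],[291,130],[275,189],[169,180]]))],[.35,.3,-.3])
print("rack",r,np.degrees(r[2]));print(e)
m,e=fit([("top",None,[[0,0,116],[0,0,46]],t([[384,414],[371,423]])),("side",None,[[0,0,116],[0,0,0]],s([[70,208],[82,347]]))],[.2,.1,0])
print("mallet",m);print(e)
E
```

```text
vice [ 0.5453  0.0616 -0.1875] -10.74282399184119
[[-0.9421 -0.4434]
 [ 1.4441  0.2935]
 [ 1.7769  0.8302]
 [-0.1449 -0.0849]
 [ 0.7775 -0.7305]
 [ 2.2569  0.151 ]
 [-0.427  -0.6391]
 [-1.6537 -0.3798]]
mouth [[0.5489 0.0802 0.08  ]]
rack [ 0.5152  0.3309 -0.2346] -13.443702498414135
[[ -2.9691   0.3972]
 [ -0.4946  -2.8477]
 [  1.8188  -0.4314]
 [  0.5491   2.3136]
 [ 29.3127   2.0337]
 [ -2.6756  18.6704]
 [-33.2365  -2.2211]
 [  5.1787 -19.3373]]
mallet [0.3991 0.1756 0.    ]
[[ 0.0977  0.1165]
 [ 1.3476  0.2985]
 [-0.5648 -0.3807]
 [ 1.4664 -3.5233]]
```

```bash
python3 - <<'E'
from h import *
np.set_printoptions(precision=4,suppress=True)
t=lambda a:np.array(a)/3.6+[205,170]-.36
s=lambda a:np.array(a)/3.1+[180,150]-.34
L=[[40,35,10],[40,-35,10],[-40,-35,10],[-40,35,10]]
r,e=fit([("top",None,L,t([[66,143],[175,182],[133,308],[18,270]])),
 ("side",None,L,s([[291,130],[275,189],[169,180],[200,119]]))],[.35,.3,-.3])
print("rack",r,np.degrees(r[2]));print(e)
w=loc(r,[[0,0,.101]])[0];print(unit([w[0],w[1],.23]))
E
```

```text
rack [ 0.5149  0.3301 -0.3325] -19.05176284801479
[[-0.3085 -0.4918]
 [ 1.2188 -0.6247]
 [-0.1278  0.8003]
 [-0.3961  0.3482]
 [ 1.1129 -0.094 ]
 [ 0.6221  0.9335]
 [-0.3284 -0.3664]
 [-3.1769 -0.3818]]
[ 24.0488 -24.4625   0.0664]
```

```bash
python3 - <<'E'
from h import *
np.set_printoptions(precision=3,suppress=True)
for nm,a,b in [("head far end",(25,185),(232,33)),("head near",(165,90),(330,42)),("elbow",(180,85),(342,52)),("mid",(300,42),(430,88))]:
    r=least_squares(lambda p:np.concatenate([proj(p,"top")[0]-a,proj(p,"side")[0]-b]),[.6,.3,.4]);print(nm,r.x,r.fun)
print(unit([.535,.07,.24]))
E
```

```text
head far end [0.532 0.632 0.279] [ 0.181  7.395 10.627 -3.417]
head near [0.682 0.408 0.333] [ 0.098 -1.735 -2.104  0.848]
elbow [0.699 0.389 0.318] [ 0.195 -3.123 -3.688  1.509]
mid [0.788 0.198 0.325] [  1.648 -13.981 -13.805   6.452]
[ 20.88  -14.52   -0.352]
```

Request:
{"method": "apply_moves", "body": {"series": [[[1.0,-0.7,0,0],[2.1,-1.45,0,0],[3.2,-2.2,0,0],[4.2,-2.9,0,0],[5.2,-3.6,0,0]]], "gripper": 1}}

```text
t: 0.52
position: [0.275, -0.3294, 0.2308]
eef_rot: [[0.927, 0.376, -0.001], [0.376, -0.927, 0.001], [-0.0, -0.001, -1.0]]
ft_force: [0.6, -0.4, -0.7]
finger_gap: 0.0855
gripper_force: 0.0
```

Request:
{"method": "apply_moves", "body": {"series": [[[1.04,-0.72,0,0],[2.1,-1.45,0,0],[3.2,-2.2,0,0],[4.2,-2.9,0,0],[5.2,-3.6,0,0]]]}}

```text
t: 0.93
position: [0.3616, -0.197, 0.231]
eef_rot: [[0.926, 0.376, -0.001], [0.376, -0.926, 0.0], [-0.0, -0.0, -1.0]]
ft_force: [1.2, -1.0, 0.1]
finger_gap: 0.0856
gripper_force: 0.0
```

Request:
{"method": "apply_moves", "body": {"series": [[[1.04,-0.72,0,0],[2.1,-1.45,0,0],[3.2,-2.2,0,0],[4.2,-2.9,0,0],[5.2,-3.6,0,0]]]}}

```text
t: 1.35
position: [0.4482, -0.0647, 0.2309]
eef_rot: [[0.926, 0.377, -0.001], [0.377, -0.926, 0.0], [-0.001, -0.0, -1.0]]
ft_force: [0.4, 0.3, 1.1]
finger_gap: 0.0854
gripper_force: 0.0
```

Request:
{"method": "apply_moves", "body": {"series": [[[1.04,-0.72,0,-1.2],[2.1,-1.45,0,-2.4],[3.2,-2.2,0,-3.6],[4.2,-2.9,0,-4.8],[5.2,-3.6,0,-6]]]}}

```text
t: 1.77
position: [0.5348, 0.0675, 0.2307]
eef_rot: [[0.61, 0.793, -0.001], [0.793, -0.61, -0.0], [-0.001, -0.001, -1.0]]
ft_force: [1.0, -0.1, 0.4]
finger_gap: 0.0854
gripper_force: 0.0
```

Request:
{"method": "apply_moves", "body": {"series": [[[0,0,0,-1.3],[0,0,0,-2.6],[0,0,0,-4],[0,0,0,-5.4],[0,0,0,-5.4]]]}}

```text
t: 2.18
position: [0.5341, 0.0661, 0.2306]
eef_rot: [[0.187, 0.982, -0.001], [0.982, -0.187, -0.0], [-0.0, -0.001, -1.0]]
ft_force: [-0.2, 0.6, -0.0]
finger_gap: 0.0856
gripper_force: 0.0
```

```bash
python3 - <<'E'
from h import *
import cv2
np.set_printoptions(precision=4,suppress=True)
s=monitor.read_state();print(s["t"],s["position"],s["eef_rot"],s["q"],s["ft_force"])
im=eyes.capture("wrist")
cv2.imwrite("pics/w1.png",im)
cv2.imwrite("pics/w1b.png",cv2.resize(im,(800,600),interpolation=cv2.INTER_CUBIC))
import pickle;pickle.dump(s,open("w1.pkl","wb"))
E
```

```text
2.1833 [0.5341 0.0661 0.2306] [[ 0.1868  0.9824 -0.0015]
 [ 0.9824 -0.1868 -0.0002]
 [-0.0005 -0.0014 -1.    ]] [ 0.1232  0.3182  0.1083  1.3624 -0.      1.8818] [-0.2353  0.575  -0.0222]
```

View pics/w1b.png

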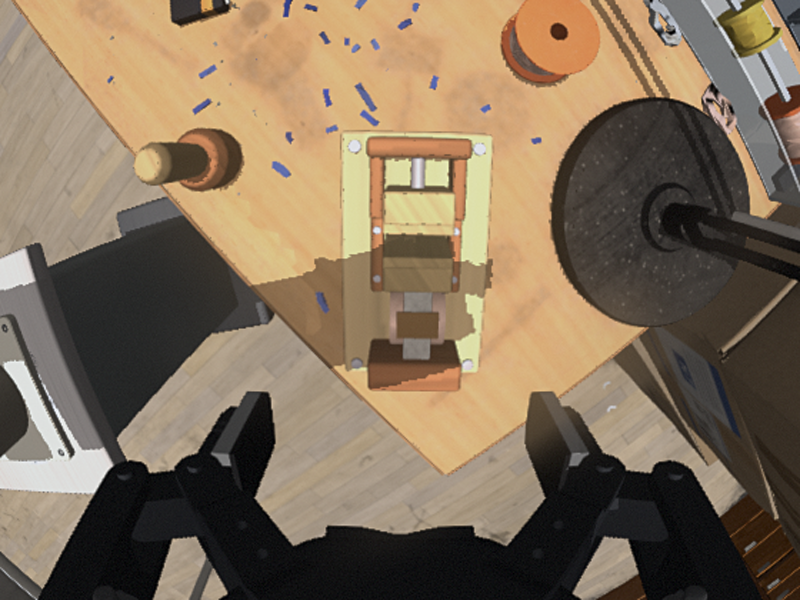

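The wrist picture shows the vice with bed corners at about (342,131), (492,134), (478,373) and (344,370). The slot is the dark band at y of about 230–260 between the two pale blocks, and the mallet stands at the left with its handle top at (155,163). I'll enlarge it.

```bash
python3 - <<'E'
import cv2,numpy as np
im=cv2.imread("pics/w1.png")
a=cv2.resize(im[85:275,230:350],(360,570),interpolation=cv2.INTER_CUBIC)
b=cv2.resize(im[120:180,250:335],(425,300),interpolation=cv2.INTER_CUBIC)  # slot x5
b=cv2.convertScaleAbs(b,alpha=1.7)
c=np.zeros((570,785,3),np.uint8);c[:,:360]=a;c[:300,360:]=b
m=cv2.resize(im[80:140,85:175],(360,240),interpolation=cv2.INTER_CUBIC);c[320:560,360:720]=m
cv2.imwrite("pics/w1c.png",c)
E
```

```text
(no output)
```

View pics/w1c.png

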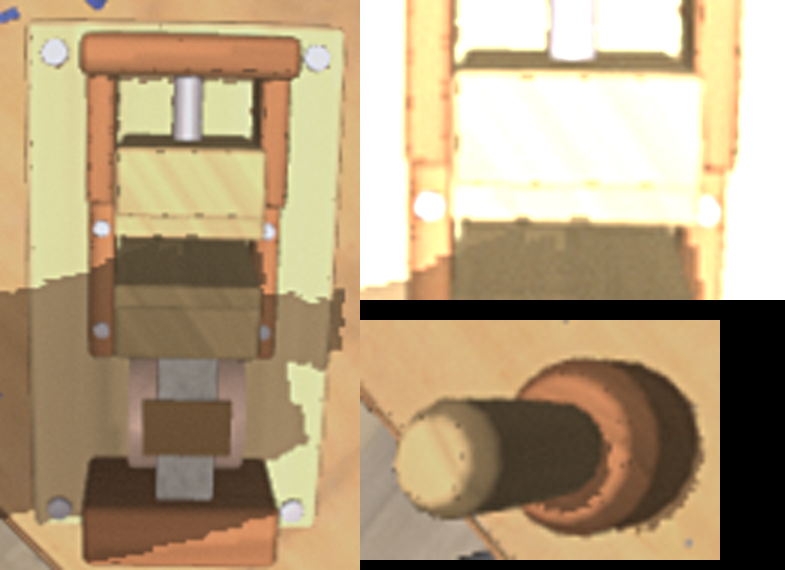

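The crop shows the slot mouth between the heel edge at y=238 and the jaw edge at y=286, with x from 116 to 266. The bed corners are (28,22), (342,28), (314,527) and (37,521), and the mallet handle top is at about (432,458), that is (72,138) in its sub-crop.

```bash
cat >>h.py <<'E'
def ray(px,name,z,st=None,g=(.5,.1)):
    r=least_squares(lambda p:proj([p[0],p[1],z],name,st)[0]-px,g);return r.x
E
python3 - <<'E'
from h import *
import pickle
np.set_printoptions(precision=4,suppress=True)
s=pickle.load(open("w1.pkl","rb"))
a=lambda p:np.array(p)/3+[230,85]-.33
for p in [(116,238),(266,238),(116,286),(268,286),(191,262)]: print(p,ray(a(p),"wrist",.08,s))
L=[[-58,100,18],[58,100,18],[58,-100,18],[-58,-100,18]]
v,e=fit([("wrist",s,L,a([[28,22],[342,28],[314,527],[37,521]]))],[.545,.06,-.18]);print(v,np.degrees(v[2]),e,loc(v,[[0,.019,.08]]))
m=lambda p:np.array(p)/4+[85,80]-.37
print("mallet top",ray(m((72,138)),"wrist",.116,s), "head rim46", ray(m((226,127)),"wrist",.046,s))
w=loc([.5149,.3301,-.3325],[[0,0,0]])[0]
print(unit([.515,.32,.23]))
E
```

```text
(116, 238) [0.5278 0.0988]
(266, 238) [0.5728 0.0905]
(116, 286) [0.5249 0.0841]
(268, 286) [0.571  0.0755]
(191, 262) [0.5489 0.0872]
[ 0.5437  0.0646 -0.1994] -11.427316942920863 [[-1.2213 -0.8623]
 [ 1.5626 -0.6629]
 [ 0.7848  1.0266]
 [-0.8718  2.2121]] [[0.5475 0.0832 0.08  ]]
mallet top [0.3983 0.1793] head rim46 [0.4048 0.1772]
[ 9.8259 -2.6965  0.029 ]
```

Request:
{"method": "apply_moves", "body": {"series": [[[1.2,-0.3,0,0],[2.6,-0.7,0,0],[4,-1.1,0,0],[5.3,-1.5,0,0],[6.5,-1.8,0,0]]]}}

```text
t: 2.65
position: [0.5203, 0.2357, 0.2311]
eef_rot: [[0.192, 0.981, -0.0], [0.981, -0.192, 0.0], [-0.0, -0.0, -1.0]]
ft_force: [0.7, 0.6, 0.2]
finger_gap: 0.0854
gripper_force: 0.0
```

Request:
{"method": "apply_moves", "body": {"series": [[[1.3,-0.3,0,0.6],[2.4,-0.6,0,1.2],[3.0,-0.8,0,1.66],[3.33,-0.9,0,1.66],[3.33,-0.9,0,1.66]]]}}

```text
t: 3.07
position: [0.5141, 0.3215, 0.2307]
eef_rot: [[0.327, 0.945, -0.001], [0.945, -0.327, -0.0], [-0.0, -0.001, -1.0]]
ft_force: [0.3, 0.5, -1.1]
finger_gap: 0.0854
gripper_force: 0.0
```

```bash
python3 - <<'E'
from h import *
import cv2,pickle
np.set_printoptions(precision=4,suppress=True)
s=monitor.read_state();print(s["t"],s["position"],s["eef_rot"],s["q"])
im=eyes.capture("wrist");cv2.imwrite("pics/w2.png",im);pickle.dump(s,open("w2.pkl","wb"))
p=proj(loc([.5149,.3301,-.3325],[[0,0,.101]]),"wrist",s)[0];print(p)
x,y=int(p[0])-66,max(int(p[1])-50,0);print(x,y)
cv2.imwrite("pics/w2c.png",cv2.resize(im[y:y+100,x:x+133],None,fx=6,fy=6,interpolation=cv2.INTER_CUBIC))
E
```

```text
3.0667 [0.5141 0.3215 0.2307] [[ 0.3274  0.9449 -0.0007]
 [ 0.9449 -0.3274 -0.0002]
 [-0.0004 -0.0006 -1.    ]] [0.5588 0.4579 0.3156 1.4292 0.0002 2.4631]
[279.4874 193.5993]
213 143
```

View pics/w2c.png

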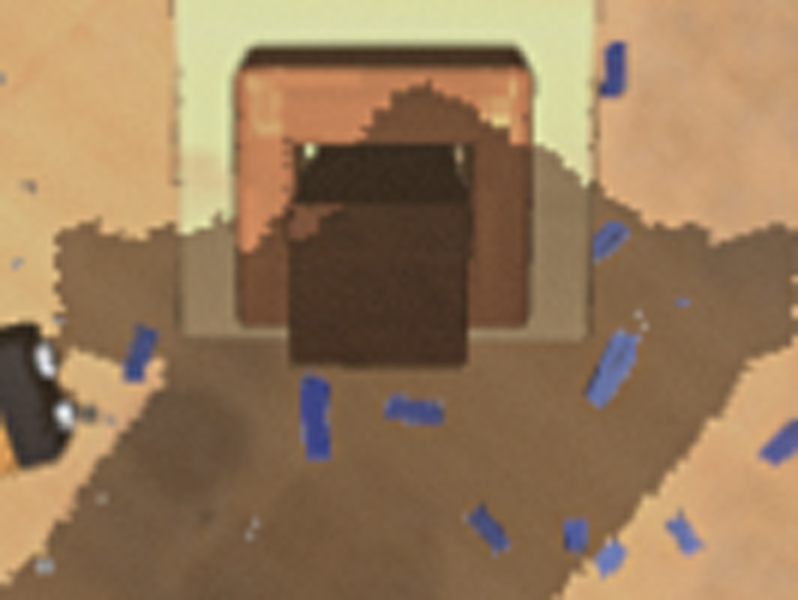

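The wedge top face spans (289–468, 203–366) in the crop, centred at (378,285), and is squared up with the tool.

```bash
python3 - <<'E'
from h import *
import pickle
np.set_printoptions(precision=4,suppress=True)
s=pickle.load(open("w2.pkl","rb"))
p=ray(np.array([213+378/6-.4,143+285/6-.4]),"wrist",.101,s);print(p)
a=lambda p:np.array(p)/6+[213,143]-.4
print([ray(a(q),"wrist",.101,s) for q in [(289,285),(468,285),(378,203),(378,366)]])
print(unit([*p,.069]))
E
```

```text
[0.5127 0.3342]
[array([0.5006, 0.3384]), array([0.525 , 0.3299]), array([0.5167, 0.3456]), array([0.5087, 0.3226])]
[ 0.5149 -0.2434  6.4734]
```

Request:
{"method": "apply_moves", "body": {"series": [[[0.38,-0.2,0.8,0],[0.38,-0.2,2.2,0],[0.38,-0.2,3.6,0],[0.38,-0.2,4.8,0],[0.38,-0.2,5.6,0]]]}}

```text
t: 3.53
position: [0.5118, 0.3276, 0.0881]
eef_rot: [[0.331, 0.943, -0.004], [0.943, -0.331, -0.003], [-0.004, -0.003, -1.0]]
ft_force: [-0.0, -0.6, -0.7]
finger_gap: 0.0854
gripper_force: 0.0
```

Request:
{"method": "apply_moves", "body": {"series": [[[0,0,0.4,0],[0,0,0.7,0],[0,0,0.9,0],[0,0,0.9,0],[0,0,0.9,0]]]}}

```text
t: 3.95
position: [0.514, 0.3308, 0.0701]
eef_rot: [[0.329, 0.944, 0.002], [0.944, -0.329, 0.001], [0.002, 0.001, -1.0]]
ft_force: [0.9, -0.4, -0.4]
finger_gap: 0.0854
gripper_force: 0.0
```

Request:
{"method": "apply_moves", "body": {"series": [[[0,0,0,0],[0,0,0,0],[0,0,0,0],[0,0,0,0],[0,0,0,0]]], "gripper": -1, "newtons": 30}}

```text
t: 4.37
position: [0.5131, 0.3308, 0.0692]
eef_rot: [[0.329, 0.944, 0.0], [0.944, -0.329, 0.0], [0.0, 0.0, -1.0]]
ft_force: [0.3, -0.2, 4.5]
finger_gap: 0.0259
gripper_force: 15.3
```

Request:
{"method": "apply_moves", "body": {"series": [[[0,0,0,0],[0,0,0,0],[0,0,0,0],[0,0,0,0],[0,0,0,0]]]}}

```text
t: 4.78
position: [0.5132, 0.3308, 0.0692]
eef_rot: [[0.329, 0.944, 0.001], [0.944, -0.329, 0.0], [0.001, 0.0, -1.0]]
ft_force: [0.4, -0.4, 5.0]
finger_gap: 0.0254
gripper_force: 33.6
```

Request:
{"method": "apply_moves", "body": {"series": [[[0,0,-0.4,0],[0,0,-1.2,0],[0,0,-2.2,0],[0,0,-3.2,0],[0,0,-4,0]]]}}

```text
t: 5.2
position: [0.5132, 0.3307, 0.1708]
eef_rot: [[0.329, 0.944, 0.001], [0.944, -0.329, 0.0], [0.001, 0.001, -1.0]]
ft_force: [0.6, 1.5, -0.3]
finger_gap: 0.0255
gripper_force: 33.1
```

Request:
{"method": "apply_moves", "body": {"series": [[[-0.5,0.25,0,0],[-1.4,0.7,0,0],[-2.5,1.3,0,0],[-3.6,1.85,0,0],[-4.8,2.5,0,0]]]}}

```text
t: 5.62
position: [0.5317, 0.1952, 0.1678]
eef_rot: [[0.328, 0.945, -0.002], [0.945, -0.328, -0.001], [-0.001, -0.001, -1.0]]
ft_force: [-0.5, -0.2, -0.1]
finger_gap: 0.0256
gripper_force: 33.1
```

Request:
{"method": "apply_moves", "body": {"series": [[[-1.2,0.6,0,-0.5],[-2.3,1.2,0,-1],[-3.3,1.7,0,-1.68],[-4.0,2.05,0,-1.68],[-4.1,2.09,0,-1.68]]]}}

```text
t: 6.03
position: [0.5477, 0.0785, 0.1679]
eef_rot: [[0.192, 0.981, -0.002], [0.981, -0.192, -0.002], [-0.002, -0.001, -1.0]]
ft_force: [-0.3, 0.9, -0.3]
finger_gap: 0.0256
gripper_force: 33.0
```

Request:
{"method": "apply_moves", "body": {"series": [[[0,0,0,0],[0,0,0,0]]]}}

```text
t: 6.2
position: [0.5477, 0.0827, 0.1683]
eef_rot: [[0.188, 0.982, -0.001], [0.982, -0.188, 0.0], [-0.0, -0.001, -1.0]]
ft_force: [-0.1, 0.1, 0.6]
finger_gap: 0.0252
gripper_force: 33.0
```

```bash
python3 - <<'E'
from h import *
import cv2,pickle
np.set_printoptions(precision=4,suppress=True)
s=monitor.read_state();print(s["t"],s["position"],s["eef_rot"],s["ft_force"],s["finger_gap"])
im=eyes.capture("wrist");cv2.imwrite("pics/w3.png",im);pickle.dump(s,open("w3.pkl","wb"))
t=eyes.capture("top");sd=eyes.capture("side");cv2.imwrite("pics/t3.png",t);cv2.imwrite("pics/s3.png",sd)
c=np.zeros((600,800,3),np.uint8)
a=cv2.resize(im[130:350,200:360],None,fx=2.5,fy=2.5,interpolation=cv2.INTER_CUBIC);c[:550,:400]=a
b=cv2.resize(sd[190:340,240:340],None,fx=4,fy=4,interpolation=cv2.INTER_CUBIC);c[:600,400:]=b
cv2.imwrite("pics/w3c.png",cv2.convertScaleAbs(c,alpha=1.3))
E
```

```text
6.2 [0.5477 0.0827 0.1683] [[ 0.1879  0.9822 -0.0012]
 [ 0.9822 -0.1879  0.0002]
 [-0.     -0.0013 -1.    ]] [-0.1235  0.1182  0.5525] 0.02522284935921024
```

View pics/w3c.png

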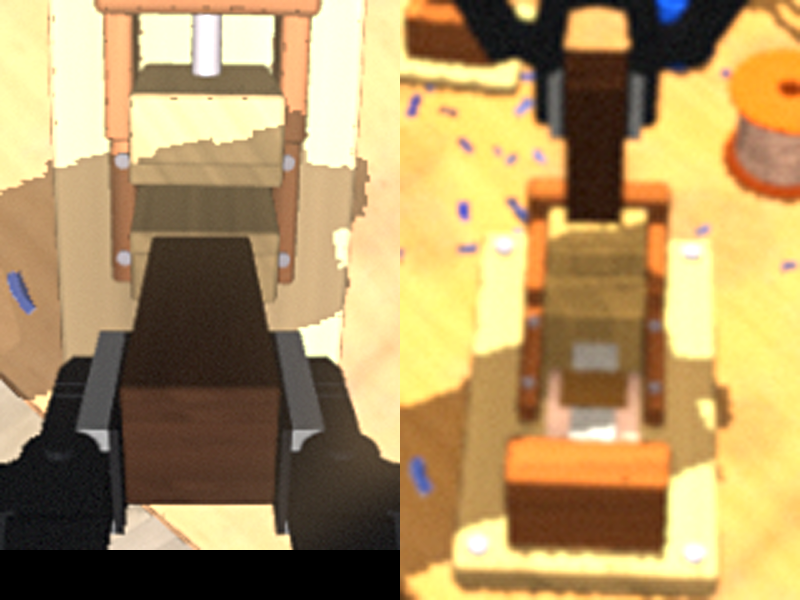

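The wrist crop shows the wedge gripped squarely, its thin end's near edge at y=238 (x 155–248). The slot lies between the heel edge at y=186 and the jaw edge at y=235, centred at x≈207. The side view shows the wedge centred in x over the slot.

```bash
python3 - <<'E'
from h import *
import pickle
np.set_printoptions(precision=4,suppress=True)
s=pickle.load(open("w3.pkl","rb"))
a=lambda p:np.array(p)/2.5+[200,130]-.3
b=lambda p:np.array(p)/4+[240-100,190]-.37
R=s["eef_rot"];T=s["position"]
def tf(p,z): return (R.T@(np.array([*p,z])-T)*1000)[:2]
for n,q,z in [("tipL",(155,238),.109),("tipR",(248,238),.109),("heelL",(132,186),.08),("heelR",(283,186),.08),("jawL",(132,235),.08),("jawR",(280,235),.08),("topL",(123,388),.2),("topR",(278,388),.2),("topL-",(123,503),.2),("topR-",(278,503),.2)]:
    print(n,tf(ray(a(q),"wrist",z,s),z))
print("side: tip", [tf(ray(b(q),"side",.109,s),.109) for q in[(571,219),(621,219)]], "top", [tf(ray(b(q),"side",.2,s),.2) for q in[(566,52),(629,52)]])
# heel far/near edges in side
E
```

```text
tipL [  6.3745 -13.7231]
tipR [ 6.3934 11.024 ]
heelL [ 11.9148 -22.0172]
heelR [11.9555 23.0166]
jawL [ -3.6806 -22.4331]
jawR [-3.652  22.6186]
topL [ 15.3063 -14.0245]
topR [15.3306 10.6564]
topL- [ -8.5498 -15.1339]
topR- [-8.5185 11.8005]
side: tip [array([  2.1378, -10.2375]), array([ 2.8468, 12.0974])] top [array([ 11.6767, -13.2479]), array([12.5095, 13.1735])]
```

Request:
{"method": "apply_moves", "body": {"series": [[[0.05,0.03,0.2,0],[0.09,0.06,0.5,0],[0.09,0.06,0.8,0],[0.09,0.06,0.96,0],[0.09,0.06,0.96,0]]]}}

```text
t: 6.77
position: [0.5488, 0.0848, 0.1428]
eef_rot: [[0.187, 0.982, -0.004], [0.982, -0.187, -0.001], [-0.001, -0.003, -1.0]]
ft_force: [0.1, -0.1, -1.0]
finger_gap: 0.0259
gripper_force: 33.0
```

Request:
{"method": "apply_moves", "body": {"series": [[[0,0,0.06,0],[0,0,0.12,0],[0,0,0.18,0],[0,0,0.24,0],[0,0,0.3,0]]]}}

```text
t: 7.18
position: [0.5503, 0.0847, 0.1374]
eef_rot: [[0.187, 0.982, 0.0], [0.982, -0.187, 0.0], [0.0, 0.0, -1.0]]
ft_force: [0.6, 0.2, -1.8]
finger_gap: 0.0255
gripper_force: 33.0
```

Request:
{"method": "apply_moves", "body": {"series": [[[0,0,0.06,0],[0,0,0.12,0],[0,0,0.18,0],[0,0,0.24,0],[0,0,0.3,0]]]}}

```text
t: 7.6
position: [0.5501, 0.0847, 0.1297]
eef_rot: [[0.187, 0.982, -0.0], [0.982, -0.187, -0.0], [-0.0, -0.0, -1.0]]
ft_force: [0.6, -0.2, -1.0]
finger_gap: 0.0257
gripper_force: 33.0
```

Request:
{"method": "apply_moves", "body": {"series": [[[0,0,0.06,0],[0,0,0.12,0],[0,0,0.18,0],[0,0,0.24,0],[0,0,0.24,0]]]}}

```text
t: 8.02
position: [0.5499, 0.0847, 0.1234]
eef_rot: [[0.187, 0.982, -0.001], [0.982, -0.187, -0.0], [-0.0, -0.001, -1.0]]
ft_force: [0.9, 0.8, -0.5]
finger_gap: 0.0254
gripper_force: 33.0
```

Request:
{"method": "apply_moves", "body": {"series": [[[0,0,0.05,0],[0,0,0.1,0],[0,0,0.15,0],[0,0,0.2,0],[0,0,0.24,0]]]}}

```text
t: 8.43
position: [0.5501, 0.0846, 0.1177]
eef_rot: [[0.187, 0.982, -0.0], [0.982, -0.187, -0.0], [-0.0, -0.0, -1.0]]
ft_force: [0.5, 0.2, -0.1]
finger_gap: 0.0257
gripper_force: 33.0
```

Request:
{"method": "apply_moves", "body": {"series": [[[0,0,0.03,0],[0,0,0.06,0],[0,0,0.09,0],[0,0,0.12,0],[0,0,0.12,0]]]}}

```text
t: 8.85
position: [0.5501, 0.0844, 0.1147]
eef_rot: [[0.188, 0.982, -0.0], [0.982, -0.188, -0.001], [-0.001, 0.0, -1.0]]
ft_force: [0.1, -1.9, -0.7]
finger_gap: 0.0257
gripper_force: 33.1
```

Request:
{"method": "apply_moves", "body": {"series": [[[-0.02,0,0.02,0],[-0.03,0,0.04,0],[-0.03,0,0.06,0],[-0.03,0,0.08,0],[-0.03,0,0.08,0]]]}}

```text
t: 9.27
position: [0.5499, 0.0841, 0.1126]
eef_rot: [[0.187, 0.982, -0.0], [0.982, -0.187, 0.0], [0.0, -0.0, -1.0]]
ft_force: [-0.4, -0.0, -0.3]
finger_gap: 0.0256
gripper_force: 33.1
```

Request:
{"method": "apply_moves", "body": {"series": [[[0,0,0.02,0],[0,0,0.04,0],[0,0,0.06,0],[0,0,0.08,0],[0,0,0.08,0]]]}}

```text
t: 9.68
position: [0.55, 0.084, 0.1107]
eef_rot: [[0.187, 0.982, -0.0], [0.982, -0.187, -0.0], [-0.0, -0.0, -1.0]]
ft_force: [-0.0, -0.0, 0.0]
finger_gap: 0.0255
gripper_force: 33.1
```

Request:
{"method": "apply_moves", "body": {"series": [[[0,0,0.02,0],[0,0,0.04,0],[0,0,0.06,0],[0,0,0.06,0],[0,0,0.06,0]]]}}

```text
t: 10.1
position: [0.55, 0.0839, 0.1092]
eef_rot: [[0.187, 0.982, -0.0], [0.982, -0.187, -0.0], [-0.0, -0.0, -1.0]]
ft_force: [1.1, -0.8, -1.5]
finger_gap: 0.0254
gripper_force: 33.1
```

Request:
{"method": "apply_moves", "body": {"series": [[[0,0,0.02,0],[0,0,0.04,0],[0,0,0.06,0],[0,0,0.06,0],[0,0,0.06,0]]]}}

```text
t: 10.52
position: [0.5501, 0.0838, 0.108]
eef_rot: [[0.187, 0.982, 0.0], [0.982, -0.187, -0.0], [-0.0, 0.0, -1.0]]
ft_force: [0.3, -0.7, 1.1]
finger_gap: 0.0254
gripper_force: 33.3
```

Request:
{"method": "apply_moves", "body": {"series": [[[0,0,0.02,0],[0,0,0.04,0],[0,0,0.06,0],[0,0,0.06,0],[0,0,0.06,0]]]}}

```text
t: 10.93
position: [0.5503, 0.0838, 0.1072]
eef_rot: [[0.188, 0.982, 0.001], [0.982, -0.188, -0.0], [-0.0, 0.001, -1.0]]
ft_force: [-1.7, -2.9, 5.2]
finger_gap: 0.0256
gripper_force: 34.0
```

Request:
{"method": "apply_moves", "body": {"series": [[[0,0,-0.02,0],[0,0,-0.02,0],[0,0,-0.02,0],[0,0,-0.02,0],[0,0,-0.02,0]]], "gripper": 1}}

```text
t: 11.35
position: [0.5499, 0.0842, 0.1065]
eef_rot: [[0.187, 0.982, -0.001], [0.982, -0.187, 0.0], [0.0, -0.001, -1.0]]
ft_force: [-0.0, 0.3, 0.2]
finger_gap: 0.0833
gripper_force: 0.0
```

Request:
{"method": "apply_moves", "body": {"series": [[[0,0,0,0],[0,0,-0.4,0],[0,0,-1.2,0],[0,0,-2.2,0],[0,0,-3.4,0]]]}}

```text
t: 11.77
position: [0.5489, 0.0839, 0.192]
eef_rot: [[0.187, 0.982, -0.003], [0.982, -0.187, -0.0], [-0.001, -0.003, -1.0]]
ft_force: [1.8, 0.6, -0.7]
finger_gap: 0.0853
gripper_force: 0.0
```

```bash
python3 - <<'E'
from h import *
import cv2,pickle
np.set_printoptions(precision=4,suppress=True)
s=monitor.read_state();print(s["t"],s["position"],s["ft_force"],s["finger_gap"],s["q"])
im=eyes.capture("wrist");cv2.imwrite("pics/w4.png",im);pickle.dump(s,open("w4.pkl","wb"))
sd=eyes.capture("side");cv2.imwrite("pics/s4.png",sd)
c=np.zeros((600,800,3),np.uint8)
a=cv2.resize(im[100:320,200:360],None,fx=2.5,fy=2.5,interpolation=cv2.INTER_CUBIC);c[:550,:400]=a
b=cv2.resize(sd[190:340,240:340],None,fx=4,fy=4,interpolation=cv2.INTER_CUBIC);c[:600,400:]=b
cv2.imwrite("pics/w4c.png",cv2.convertScaleAbs(c,alpha=1.3))
E
```

```text
11.7667 [0.5489 0.0839 0.192 ] [ 1.7728  0.5622 -0.7013] 0.08525435655863706 [0.1516 0.3713 0.0833 1.2859 0.0001 1.9107]
```

View pics/w4c.png

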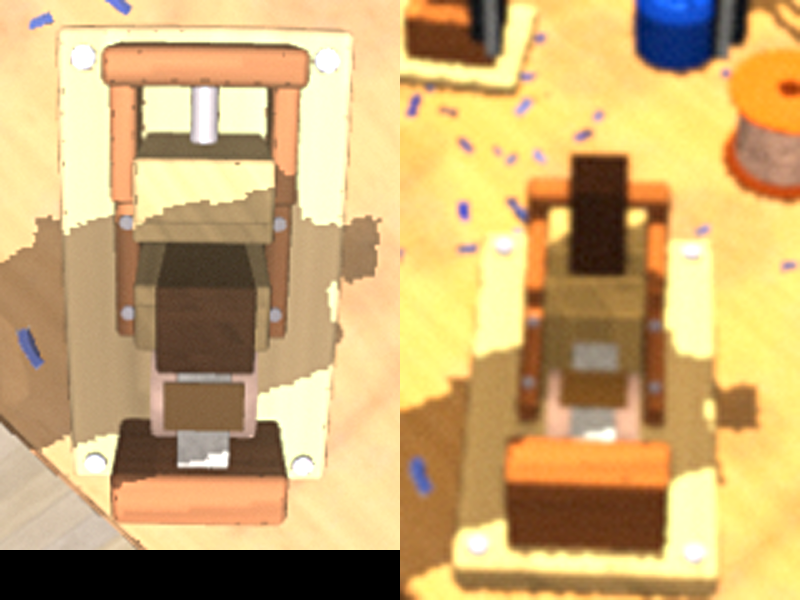

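The wedge stands alone in the slot; its top face is at about (206,330) in the wrist crop, and the fingers are clear of it. Next is the mallet.

Request:
{"method": "apply_moves", "body": {"series": [[[0.3,-0.7,-0.1,0],[0.8,-2.1,-0.1,0],[1.3,-3.6,-0.1,0],[1.8,-5.0,-0.1,0],[2.3,-6.2,-0.1,0]]]}}

```text
t: 12.28
position: [0.4062, 0.1698, 0.1943]
eef_rot: [[0.188, 0.982, -0.001], [0.982, -0.188, 0.0], [-0.0, -0.001, -1.0]]
ft_force: [-0.4, 1.0, 0.6]
finger_gap: 0.0858
gripper_force: 0.0
```

Request:
{"method": "apply_moves", "body": {"series": [[[0.19,-0.4,0,0],[0.19,-0.4,0,0],[0.19,-0.4,0,0],[0.19,-0.4,0,0]]]}}

```text
t: 12.62
position: [0.4006, 0.1759, 0.1946]
eef_rot: [[0.188, 0.982, 0.001], [0.982, -0.188, 0.0], [0.0, 0.001, -1.0]]
ft_force: [0.6, -0.9, 0.7]
finger_gap: 0.0853
gripper_force: 0.0
```

```bash
python3 - <<'E'
from h import *
import cv2,pickle
np.set_printoptions(precision=4,suppress=True)
s=monitor.read_state();print(s["t"],s["position"],s["eef_rot"])
im=eyes.capture("wrist");cv2.imwrite("pics/w5.png",im);pickle.dump(s,open("w5.pkl","wb"))
# pale handle top: predicted pixels
for z in (.116,.046): print(proj([.399,.176,z],"wrist",s))
p=proj([.399,.176,.116],"wrist",s)[0].astype(int)
hsv=cv2.cvtColor(im,cv2.COLOR_BGR2HSV)
print(hsv[p[1]-40:p[1]+41:8,p[0]-48:p[0]+49:12].tolist())
E
```

```text
12.6167 [0.4006 0.1759 0.1946] [[ 0.1877  0.9822  0.0013]
 [ 0.9822 -0.1877  0.0001]
 [ 0.0003  0.0012 -1.    ]]
[[279.7478 224.0188]]
[[279.6361 197.5418]]
[[[21, 93, 216], [19, 99, 168], [13, 123, 85], [12, 138, 120], [18, 99, 75], [13, 141, 114], [16, 114, 132], [18, 110, 201], [17, 104, 215]], [[16, 109, 136], [16, 112, 141], [14, 126, 85], [18, 105, 73], [18, 103, 77], [13, 127, 90], [13, 120, 87], [15, 116, 134], [114, 115, 166]], [[16, 111, 135], [15, 111, 140], [14, 131, 80], [18, 102, 75], [18, 107, 81], [18, 110, 67], [15, 119, 133], [15, 116, 134], [15, 122, 132]], [[16, 51, 140], [16, 113, 136], [15, 111, 138], [17, 102, 100], [18, 101, 109], [17, 100, 84], [16, 120, 128], [15, 117, 133], [15, 115, 135]], [[18, 67, 168], [15, 109, 103], [16, 114, 136], [18, 103, 131], [18, 102, 133], [17, 109, 94], [16, 119, 129], [15, 115, 133], [15, 117, 133]], [[17, 70, 164], [15, 50, 159], [15, 109, 133], [18, 104, 130], [18, 106, 132], [18, 100, 92], [15, 117, 139], [15, 119, 129], [16, 113, 133]], [[18, 61, 162], [15, 48, 166], [15, 93, 96], [15, 112, 125], [17, 101, 119], [15, 117, 137], [15, 119, 131], [15, 120, 132], [15, 119, 133]], [[17, 57, 117], [17, 43, 171], [16, 54, 155], [15, 111, 122], [15, 107, 134], [15, 113, 135], [15, 111, 135], [15, 120, 134], [17, 111, 213]], [[15, 50, 41], [16, 52, 157], [16, 51, 161], [15, 44, 161], [15, 111, 133], [15, 108, 135], [15, 116, 134], [19, 104, 213], [18, 104, 214]], [[16, 49, 160], [16, 48, 163], [15, 45, 158], [15, 45, 160], [14, 123, 87], [15, 112, 130], [20, 99, 213], [18, 99, 214], [17, 111, 213]], [[17, 51, 159], [16, 46, 160], [16, 43, 161], [16, 52, 172], [17, 52, 167], [16, 110, 167], [19, 97, 215], [18, 105, 213], [18, 106, 215]]]
```

Request:
{"method": "apply_moves", "body": {"series": [[[0,-0.06,0.6,0],[0,-0.06,1.6,0],[0,-0.06,2.8,0],[0,-0.06,3.8,0],[0,-0.06,4.5,0]]]}}

```text
t: 13.08
position: [0.398, 0.1751, 0.0794]
eef_rot: [[0.189, 0.982, -0.002], [0.982, -0.189, -0.001], [-0.002, -0.002, -1.0]]
ft_force: [-0.2, -0.4, -0.5]
finger_gap: 0.0859
gripper_force: 0.0
```

Request:
{"method": "apply_moves", "body": {"series": [[[0,0,0.3,0],[0,0,0.48,0],[0,0,0.48,0],[0,0,0.48,0]]]}}

```text
t: 13.42
position: [0.3992, 0.1764, 0.0705]
eef_rot: [[0.188, 0.982, 0.001], [0.982, -0.188, 0.001], [0.001, 0.001, -1.0]]
ft_force: [0.7, -0.4, -0.0]
finger_gap: 0.0855
gripper_force: 0.0
```

Request:
{"method": "apply_moves", "body": {"series": [[[0,0,0,0],[0,0,0,0],[0,0,0,0],[0,0,0,0],[0,0,0,0]]], "gripper": -1, "newtons": 60}}

```text
t: 13.83
position: [0.3986, 0.1765, 0.0704]
eef_rot: [[0.187, 0.982, 0.001], [0.982, -0.187, 0.0], [0.001, 0.001, -1.0]]
ft_force: [1.8, -0.5, 4.1]
finger_gap: 0.0265
gripper_force: 58.9
```

Request:
{"method": "apply_moves", "body": {"series": [[[0,0,0,0],[0,0,0,0],[0,0,0,0],[0,0,0,0]]]}}

```text
t: 14.17
position: [0.3987, 0.1765, 0.0704]
eef_rot: [[0.187, 0.982, 0.001], [0.982, -0.187, 0.0], [0.001, 0.001, -1.0]]
ft_force: [1.0, -1.0, 5.0]
finger_gap: 0.0269
gripper_force: 59.2
```

Request:
{"method": "apply_moves", "body": {"series": [[[0,0,-0.5,0],[0,0,-1.7,0],[0,0,-3.2,0],[0,0,-4.8,0],[0,0,-6.1,0]]]}}

```text
t: 14.58
position: [0.3974, 0.1761, 0.2238]
eef_rot: [[0.187, 0.982, -0.001], [0.982, -0.187, -0.0], [-0.001, -0.001, -1.0]]
ft_force: [0.8, 0.7, -3.0]
finger_gap: 0.0268
gripper_force: 59.8
```

Request:
{"method": "apply_moves", "body": {"series": [[[-0.2,0.6,-0.7,0],[-0.6,1.7,-0.7,0],[-1.1,3.0,-0.7,0],[-1.6,4.4,-0.7,0],[-2.1,5.7,-0.7,0]]]}}

```text
t: 15.0
position: [0.5288, 0.0972, 0.2388]
eef_rot: [[0.187, 0.982, -0.002], [0.982, -0.187, -0.0], [-0.001, -0.002, -1.0]]
ft_force: [0.8, 1.9, -3.2]
finger_gap: 0.0264
gripper_force: 59.8
```

Request:
{"method": "apply_moves", "body": {"series": [[[-0.3,0.8,0,0],[-0.32,0.91,0.2,0],[-0.32,0.91,0.4,0],[-0.32,0.91,0.5,0],[-0.32,0.91,0.5,0]]]}}

```text
t: 15.42
position: [0.5471, 0.0864, 0.2255]
eef_rot: [[0.186, 0.982, -0.004], [0.982, -0.186, -0.0], [-0.001, -0.004, -1.0]]
ft_force: [0.8, 0.6, -2.7]
finger_gap: 0.0266
gripper_force: 60.1
```

```bash
python3 - <<'E'
from h import *
import cv2
np.set_printoptions(precision=4,suppress=True)
s=monitor.read_state();print(s["t"],s["position"],s["ft_force"],s["finger_gap"],s["q"])
im=eyes.capture("wrist");cv2.imwrite("pics/w6.png",im)
sd=eyes.capture("side");cv2.imwrite("pics/s6.png",sd)
c=np.zeros((600,800,3),np.uint8)
c[:550,:400]=cv2.resize(im[130:350,200:360],None,fx=2.5,fy=2.5,interpolation=cv2.INTER_CUBIC)
c[:600,400:]=cv2.resize(sd[160:310,240:340],None,fx=4,fy=4,interpolation=cv2.INTER_CUBIC)
cv2.imwrite("pics/w6c.png",cv2.convertScaleAbs(c,alpha=1.3))
E
```

```text
15.4167 [0.5471 0.0864 0.2255] [ 0.8131  0.5895 -2.7437] 0.026576086368344097 [0.1565 0.354  0.1461 1.3672 0.0004 1.9147]
```

View pics/w6c.png

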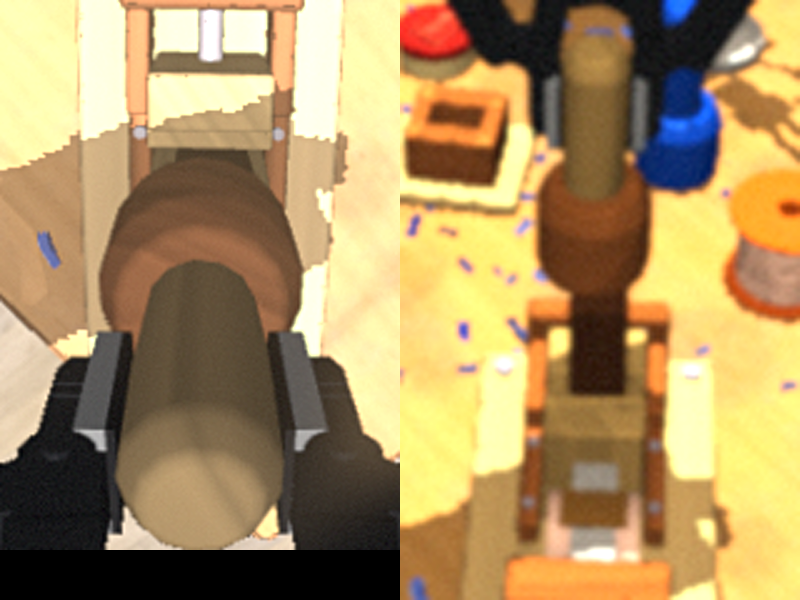

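The mallet is held upright and centred over the wedge: in the side view the head is at x≈594 and the wedge at x≈598. I'll start the light taps; the baseline wrist force is about -2.7 N.

Request:
{"method": "apply_moves", "body": {"series": [[[0,0,0.1,0],[0,0,0.2,0],[0,0,0.3,0],[0,0,0.36,0],[0,0,0.36,0]]]}}

```text
t: 15.93
position: [0.5487, 0.086, 0.2179]
eef_rot: [[0.187, 0.982, -0.001], [0.982, -0.187, -0.0], [-0.0, -0.001, -1.0]]
ft_force: [0.3, -1.1, -1.9]
finger_gap: 0.0267
gripper_force: 60.1
```

Request:
{"method": "apply_moves", "body": {"series": [[[0,0,0.05,0],[0,0,0.1,0],[0,0,0.15,0],[0,0,0.2,0],[0,0,0.25,0]]]}}

```text
t: 16.35
position: [0.5492, 0.0859, 0.2119]
eef_rot: [[0.187, 0.982, 0.0], [0.982, -0.187, -0.0], [-0.0, 0.0, -1.0]]
ft_force: [0.9, 0.5, -3.3]
finger_gap: 0.0264
gripper_force: 60.1
```

Request:
{"method": "apply_moves", "body": {"series": [[[0,0,0.06,0],[0,0,0.12,0],[0,0,0.18,0]]]}}

```text
t: 16.6
position: [0.5495, 0.086, 0.2081]
eef_rot: [[0.187, 0.982, 0.001], [0.982, -0.187, 0.0], [0.0, 0.001, -1.0]]
ft_force: [-0.8, -0.4, 3.2]
finger_gap: 0.0263
gripper_force: 60.8
```

Request:
{"method": "apply_moves", "body": {"series": [[[0,0,0.06,0],[0,0,0.12,0]]]}}

```text
t: 16.77
position: [0.5498, 0.0858, 0.2057]
eef_rot: [[0.187, 0.982, 0.002], [0.982, -0.187, -0.0], [0.0, 0.002, -1.0]]
ft_force: [-1.1, -1.7, 4.9]
finger_gap: 0.0267
gripper_force: 60.7
```

Request:
{"method": "apply_moves", "body": {"series": [[[0,0,-0.1,0],[0,0,-0.25,0],[0,0,-0.3,0],[0,0,-0.3,0]]]}}

```text
t: 17.1
position: [0.5491, 0.086, 0.212]
eef_rot: [[0.187, 0.982, -0.0], [0.982, -0.187, 0.0], [0.0, -0.0, -1.0]]
ft_force: [-0.5, -0.9, -2.4]
finger_gap: 0.0263
gripper_force: 60.1
```

Request:
{"method": "apply_moves", "body": {"series": [[[0,0,0.06,0],[0,0,0.12,0],[0,0,0.18,0],[0,0,0.24,0],[0,0,0.3,0]]]}}

```text
t: 17.52
position: [0.5494, 0.086, 0.205]
eef_rot: [[0.187, 0.982, 0.001], [0.982, -0.187, 0.0], [0.0, 0.001, -1.0]]
ft_force: [-1.0, -0.7, 4.2]
finger_gap: 0.0264
gripper_force: 60.8
```

Request:
{"method": "apply_moves", "body": {"series": [[[0,0,0.06,0],[0,0,0.12,0]]]}}

```text
t: 17.68
position: [0.5497, 0.0858, 0.2026]
eef_rot: [[0.187, 0.982, 0.002], [0.982, -0.187, -0.0], [0.0, 0.002, -1.0]]
ft_force: [-0.4, -0.8, 4.0]
finger_gap: 0.0264
gripper_force: 60.7
```

Request:
{"method": "apply_moves", "body": {"series": [[[0,0,-0.1,0],[0,0,-0.25,0],[0,0,-0.3,0],[0,0,-0.3,0]]]}}

```text
t: 18.02
position: [0.5492, 0.086, 0.2091]
eef_rot: [[0.187, 0.982, -0.0], [0.982, -0.187, 0.0], [0.0, -0.0, -1.0]]
ft_force: [1.1, 1.1, -3.6]
finger_gap: 0.0265
gripper_force: 60.1
```

Request:
{"method": "apply_moves", "body": {"series": [[[0,0,0.06,0],[0,0,0.12,0],[0,0,0.18,0],[0,0,0.24,0],[0,0,0.3,0]]]}}

```text
t: 18.43
position: [0.5493, 0.086, 0.2019]
eef_rot: [[0.187, 0.982, 0.001], [0.982, -0.187, 0.0], [0.0, 0.001, -1.0]]
ft_force: [-1.2, -0.8, 4.2]
finger_gap: 0.0264
gripper_force: 60.7
```

Request:
{"method": "apply_moves", "body": {"series": [[[0,0,0.06,0],[0,0,0.12,0]]]}}

```text
t: 18.6
position: [0.5496, 0.0858, 0.1996]
eef_rot: [[0.187, 0.982, 0.002], [0.982, -0.187, -0.0], [0.0, 0.002, -1.0]]
ft_force: [-1.5, -1.0, 8.2]
finger_gap: 0.0263
gripper_force: 61.2
```

Request:
{"method": "apply_moves", "body": {"series": [[[0,0,-0.1,0],[0,0,-0.25,0],[0,0,-0.3,0],[0,0,-0.3,0]]]}}

```text
t: 18.93
position: [0.5492, 0.086, 0.2061]
eef_rot: [[0.187, 0.982, 0.0], [0.982, -0.187, 0.0], [0.0, 0.0, -1.0]]
ft_force: [1.3, 1.2, -2.6]
finger_gap: 0.0268
gripper_force: 60.1
```

Request:
{"method": "apply_moves", "body": {"series": [[[0,0,0.06,0],[0,0,0.12,0],[0,0,0.18,0],[0,0,0.24,0],[0,0,0.3,0]]]}}

```text
t: 19.35
position: [0.5493, 0.086, 0.1992]
eef_rot: [[0.187, 0.982, 0.001], [0.982, -0.187, 0.0], [0.0, 0.001, -1.0]]
ft_force: [-1.8, -0.7, 8.1]
finger_gap: 0.0263
gripper_force: 61.1
```

Request:
{"method": "apply_moves", "body": {"series": [[[0,0,0.06,0]]]}}

```text
t: 19.43
position: [0.5496, 0.086, 0.1987]
eef_rot: [[0.187, 0.982, 0.002], [0.982, -0.187, 0.0], [0.001, 0.002, -1.0]]
ft_force: [-1.6, -1.8, 6.8]
finger_gap: 0.0265
gripper_force: 61.1
```

Request:
{"method": "apply_moves", "body": {"series": [[[0,0,0.06,0]]]}}

```text
t: 19.52
position: [0.5499, 0.0859, 0.1976]
eef_rot: [[0.187, 0.982, 0.003], [0.982, -0.187, 0.0], [0.001, 0.003, -1.0]]
ft_force: [-2.5, -0.5, 7.9]
finger_gap: 0.0263
gripper_force: 61.1
```

Still running at about 10.6 N net, so I'll tap again.

Request:
{"method": "apply_moves", "body": {"series": [[[0,0,-0.1,0],[0,0,-0.25,0],[0,0,-0.3,0],[0,0,-0.3,0]]]}}

```text
t: 19.85
position: [0.5493, 0.086, 0.2032]
eef_rot: [[0.187, 0.982, 0.0], [0.982, -0.187, 0.0], [0.0, 0.0, -1.0]]
ft_force: [-0.1, 0.2, -2.5]
finger_gap: 0.0267
gripper_force: 60.1
```

Request:
{"method": "apply_moves", "body": {"series": [[[0,0,0.06,0],[0,0,0.12,0],[0,0,0.18,0],[0,0,0.24,0],[0,0,0.3,0]]]}}

```text
t: 20.27
position: [0.5494, 0.086, 0.1969]
eef_rot: [[0.187, 0.982, 0.002], [0.982, -0.187, 0.0], [0.001, 0.002, -1.0]]
ft_force: [-2.1, -0.7, 7.8]
finger_gap: 0.0268
gripper_force: 61.1
```

Request:
{"method": "apply_moves", "body": {"series": [[[0,0,0.06,0]]]}}

```text
t: 20.35
position: [0.5497, 0.0859, 0.1959]
eef_rot: [[0.187, 0.982, 0.003], [0.982, -0.187, 0.0], [0.001, 0.003, -1.0]]
ft_force: [-1.6, -0.8, 7.8]
finger_gap: 0.0268
gripper_force: 61.1
```

Request:
{"method": "apply_moves", "body": {"series": [[[0,0,0.06,0]]]}}

```text
t: 20.43
position: [0.5498, 0.0858, 0.1946]
eef_rot: [[0.187, 0.982, 0.003], [0.982, -0.187, -0.0], [0.001, 0.003, -1.0]]
ft_force: [-1.6, -0.7, 7.1]
finger_gap: 0.0264
gripper_force: 61.1
```

Request:
{"method": "apply_moves", "body": {"series": [[[0,0,-0.1,0],[0,0,-0.25,0],[0,0,-0.3,0],[0,0,-0.3,0]]]}}

```text
t: 20.77
position: [0.5493, 0.086, 0.2002]
eef_rot: [[0.187, 0.982, 0.0], [0.982, -0.187, 0.0], [0.0, 0.0, -1.0]]
ft_force: [-0.7, -0.1, -3.4]
finger_gap: 0.0265
gripper_force: 60.1
```

Request:
{"method": "apply_moves", "body": {"series": [[[0,0,0.06,0],[0,0,0.12,0],[0,0,0.18,0],[0,0,0.24,0],[0,0,0.3,0]]]}}

```text
t: 21.18
position: [0.5494, 0.086, 0.1938]
eef_rot: [[0.187, 0.982, 0.002], [0.982, -0.187, 0.0], [0.001, 0.001, -1.0]]
ft_force: [-2.7, 0.2, 6.7]
finger_gap: 0.0264
gripper_force: 61.1
```

Request:
{"method": "apply_moves", "body": {"series": [[[0,0,0.06,0]]]}}

```text
t: 21.27
position: [0.5496, 0.086, 0.1929]
eef_rot: [[0.187, 0.982, 0.003], [0.982, -0.187, 0.0], [0.001, 0.003, -1.0]]
ft_force: [-2.5, -1.3, 7.7]
finger_gap: 0.0265
gripper_force: 61.1
```

Request:
{"method": "apply_moves", "body": {"series": [[[0,0,0.06,0]]]}}

```text
t: 21.35
position: [0.5498, 0.0859, 0.1916]
eef_rot: [[0.187, 0.982, 0.003], [0.982, -0.187, 0.0], [0.001, 0.003, -1.0]]
ft_force: [-2.7, -0.9, 14.3]
finger_gap: 0.0265
gripper_force: 61.9
```

Request:
{"method": "apply_moves", "body": {"series": [[[0,0,-0.1,0],[0,0,-0.25,0],[0,0,-0.3,0],[0,0,-0.3,0]]]}}

```text
t: 21.68
position: [0.5492, 0.086, 0.1971]
eef_rot: [[0.187, 0.982, 0.0], [0.982, -0.187, 0.0], [0.0, 0.0, -1.0]]
ft_force: [-0.1, 0.1, -2.9]
finger_gap: 0.0263
gripper_force: 60.0
```

Request:
{"method": "apply_moves", "body": {"series": [[[0,0,0.06,0],[0,0,0.12,0],[0,0,0.18,0],[0,0,0.24,0],[0,0,0.3,0]]]}}

```text
t: 22.1
position: [0.5492, 0.0862, 0.1916]
eef_rot: [[0.187, 0.982, 0.002], [0.982, -0.187, 0.001], [0.001, 0.002, -1.0]]
ft_force: [-4.6, 0.0, 15.9]
finger_gap: 0.0266
gripper_force: 62.0
```

Request:
{"method": "apply_moves", "body": {"series": [[[0,0,-0.1,0],[0,0,-0.25,0],[0,0,-0.3,0],[0,0,-0.3,0]]]}}

```text
t: 22.43
position: [0.5493, 0.086, 0.1971]
eef_rot: [[0.187, 0.982, 0.0], [0.982, -0.187, 0.0], [0.0, 0.0, -1.0]]
ft_force: [-0.7, 0.3, -2.9]
finger_gap: 0.0264
gripper_force: 60.1
```

Request:
{"method": "apply_moves", "body": {"series": [[[0,0,0.06,0],[0,0,0.12,0],[0,0,0.18,0],[0,0,0.24,0],[0,0,0.3,0]]]}}

```text
t: 22.85
position: [0.5492, 0.0862, 0.1916]
eef_rot: [[0.187, 0.982, 0.002], [0.982, -0.187, 0.001], [0.001, 0.002, -1.0]]
ft_force: [-5.7, -0.2, 15.2]
finger_gap: 0.0264
gripper_force: 62.0
```

The wedge stops at the same height (TCP z 0.1916) under about 18 N on successive taps, so it is tight. Returning the mallet.

Request:
{"method": "apply_moves", "body": {"series": [[[0,0,-0.1,0],[0,0,-0.4,0],[0,0,-0.9,0],[0,0,-1.5,0],[0,0,-2,0]]]}}

```text
t: 23.27
position: [0.5491, 0.0859, 0.2402]
eef_rot: [[0.187, 0.982, -0.0], [0.982, -0.187, -0.0], [-0.0, -0.0, -1.0]]
ft_force: [1.2, -0.3, -2.6]
finger_gap: 0.0268
gripper_force: 60.0
```

Request:
{"method": "apply_moves", "body": {"series": [[[0.2,-0.6,0,0],[0.6,-1.7,0,0],[1.1,-3.0,0,0],[1.6,-4.4,0,0],[2.1,-5.7,0,0]]]}}

```text
t: 23.68
position: [0.4174, 0.1646, 0.2394]
eef_rot: [[0.188, 0.982, -0.001], [0.982, -0.188, 0.0], [-0.0, -0.001, -1.0]]
ft_force: [0.7, 0.9, -2.9]
finger_gap: 0.0263
gripper_force: 60.2
```

Request:
{"method": "apply_moves", "body": {"series": [[[0.25,-0.7,0.2,0],[0.32,-0.9,1.0,0],[0.32,-0.9,2.2,0],[0.32,-0.9,3.4,0],[0.32,-0.9,4.5,0]]]}}

```text
t: 24.1
position: [0.3982, 0.1766, 0.1262]
eef_rot: [[0.187, 0.982, 0.001], [0.982, -0.187, 0.0], [0.001, 0.001, -1.0]]
ft_force: [0.8, -0.0, -4.4]
finger_gap: 0.0265
gripper_force: 60.2
```

Request:
{"method": "apply_moves", "body": {"series": [[[0,0,0.5,0],[0,0,0.9,0],[0,0,1.1,0],[0,0,1.2,0],[0,0,1.2,0]]]}}

```text
t: 24.52
position: [0.3984, 0.1763, 0.097]
eef_rot: [[0.187, 0.982, -0.0], [0.982, -0.187, -0.0], [-0.0, -0.0, -1.0]]
ft_force: [-0.1, -0.3, -3.7]
finger_gap: 0.0263
gripper_force: 60.2
```

Request:
{"method": "apply_moves", "body": {"series": [[[0,0,0.25,0],[0,0,0.5,0],[0,0,0.7,0],[0,0,0.85,0],[0,0,0.92,0]]]}}

```text
t: 24.93
position: [0.3979, 0.1761, 0.0734]
eef_rot: [[0.187, 0.982, -0.001], [0.982, -0.187, -0.0], [-0.001, -0.001, -1.0]]
ft_force: [0.0, 0.9, -3.7]
finger_gap: 0.0262
gripper_force: 60.3
```

Request:
{"method": "apply_moves", "body": {"series": [[[0,0,0.02,0],[0,0,0.04,0],[0,0,0.06,0],[0,0,0.08,0],[0,0,0.1,0]]]}}

```text
t: 25.35
position: [0.3985, 0.1764, 0.0717]
eef_rot: [[0.187, 0.982, 0.0], [0.982, -0.187, 0.0], [0.0, 0.0, -1.0]]
ft_force: [-0.3, -0.6, -2.9]
finger_gap: 0.0262
gripper_force: 60.3
```

Request:
{"method": "apply_moves", "body": {"series": [[[0,0,0.02,0],[0,0,0.04,0],[0,0,0.05,0],[0,0,0.05,0]]]}}

```text
t: 25.68
position: [0.3984, 0.1763, 0.0704]
eef_rot: [[0.187, 0.982, 0.0], [0.982, -0.187, 0.0], [0.0, 0.0, -1.0]]
ft_force: [0.2, 0.4, -1.9]
finger_gap: 0.0266
gripper_force: 60.5
```

Request:
{"method": "apply_moves", "body": {"series": [[[0,0,0.01,0],[0,0,0.02,0],[0,0,0.02,0],[0,0,0.02,0]]]}}

```text
t: 26.02
position: [0.3985, 0.1764, 0.0704]
eef_rot: [[0.187, 0.982, 0.001], [0.982, -0.187, 0.0], [0.0, 0.001, -1.0]]
ft_force: [-1.8, -1.9, 5.2]
finger_gap: 0.0266
gripper_force: 61.1
```

Request:
{"method": "apply_moves", "body": {"series": [[[0,0,-0.02,0],[0,0,-0.02,0],[0,0,-0.02,0],[0,0,-0.02,0],[0,0,-0.02,0]]], "gripper": 1}}

```text
t: 26.43
position: [0.3984, 0.1763, 0.0702]
eef_rot: [[0.187, 0.982, -0.0], [0.982, -0.187, -0.0], [-0.0, -0.0, -1.0]]
ft_force: [-0.1, 0.6, 0.1]
finger_gap: 0.084
gripper_force: 0.0
```

Request:
{"method": "apply_moves", "body": {"series": [[[0,0,0,0],[0,0,-0.4,0],[0,0,-1.2,0],[0,0,-2.4,0],[0,0,-3.8,0]]]}}

```text
t: 26.85
position: [0.3968, 0.1756, 0.1648]
eef_rot: [[0.187, 0.982, -0.004], [0.982, -0.187, -0.002], [-0.003, -0.004, -1.0]]
ft_force: [0.8, -0.3, 0.2]
finger_gap: 0.0855
gripper_force: 0.0
```

Request:
{"method": "apply_moves", "body": {"series": [[[0,0,-1.4,0],[0,0,-2.6,0],[0,0,-3.5,0],[0,0,-3.5,0],[0,0,-3.5,0]]]}}

```text
t: 27.27
position: [0.3992, 0.1767, 0.254]
eef_rot: [[0.187, 0.982, 0.003], [0.982, -0.187, 0.001], [0.002, 0.003, -1.0]]
ft_force: [0.1, -0.3, -1.3]
finger_gap: 0.0857
gripper_force: 0.0
```

```bash
python3 - <<'E'
from h import *
import cv2
np.set_printoptions(precision=4,suppress=True)
s=monitor.read_state();print(s["t"],s["position"],s["ft_force"],s["finger_gap"])
sd=eyes.capture("side");cv2.imwrite("pics/s7.png",sd)
s0=cv2.imread("pics/side0.png")
d=cv2.absdiff(sd,s0).max(2)
print("mallet region diff", (d[205:270,190:225]>40).sum(), "of",65*35)
t=eyes.capture("top");t0=cv2.imread("pics/top0.png");print("tin,batt,reel,blue side diff",[(d[a:b,c:e]>40).sum() for a,b,c,e in [(160,178,238,262),(200,218,198,222),(203,240,320,352),(157,208,298,322)]])
# wedge top in side: dark px column
print(cv2.cvtColor(sd,cv2.COLOR_BGR2GRAY)[225:265:2,289].tolist(), cv2.cvtColor(cv2.imread("pics/s4.png"),cv2.COLOR_BGR2GRAY)[225:265:2,289].tolist())
E
```

```text
27.2667 [0.3992 0.1767 0.254 ] [ 0.1333 -0.2904 -1.3228] 0.08573247283449291
mallet region diff 478 of 2275
tin,batt,reel,blue side diff [np.int64(198), np.int64(51), np.int64(0), np.int64(0)]
[183, 178, 177, 174, 171, 122, 66, 80, 81, 67, 52, 25, 19, 24, 25, 25, 23, 40, 110, 185] [188, 172, 59, 33, 34, 33, 33, 26, 25, 20, 24, 24, 24, 23, 26, 21, 24, 81, 97, 95]
```

```bash
python3 - <<'E'
import cv2,numpy as np
a=cv2.imread("pics/side0.png");b=cv2.imread("pics/s7.png");d=cv2.absdiff(a,b).max(2)>40
for r in range(205,272,6): print(r,''.join('#' if x else '.' for x in d[r,190:225]))
g=lambda i:cv2.cvtColor(i,cv2.COLOR_BGR2HSV)
for r in (222,235,250): print(g(a)[r,192:220:3,0].tolist(),g(b)[r,192:220:3,0].tolist(),g(a)[r,192:220:3,2].tolist(),g(b)[r,192:220:3,2].tolist())
E
```

```text
205 ...................................
211 ...................................
217 ......############.................
223 ...................................
229 ...................................
235 ...................................
241 ......###.............####.........
247 ......######......#######..........
253 .............................##....
259 ######.......................######
265 #########...............###########
271 ###################################
[16, 16, 19, 19, 18, 17, 16, 17, 17, 17] [17, 17, 18, 19, 18, 18, 16, 18, 17, 17] [219, 181, 159, 166, 157, 99, 191, 228, 225, 220] [229, 186, 124, 127, 122, 84, 200, 236, 233, 228]
[19, 18, 17, 17, 19, 17, 16, 18, 18, 17] [20, 20, 16, 18, 18, 17, 17, 19, 19, 17] [230, 232, 107, 92, 88, 73, 88, 230, 230, 216] [237, 238, 121, 100, 95, 81, 86, 238, 238, 225]
[17, 12, 11, 12, 12, 12, 12, 12, 10, 17] [18, 11, 12, 12, 11, 13, 11, 12, 13, 17] [229, 113, 133, 144, 154, 151, 131, 122, 72, 185] [235, 89, 97, 103, 105, 108, 95, 91, 60, 193]
```

The mallet's silhouette in the side view is unchanged, so it stands upright at its old place; the remaining differences are only shadow.

```bash
python3 -c "
from cell import manip
print(manip.job_done())"
```

```text
the job is handed in; nothing more can be done
None
```

The choke is clamped: the wedge, driven only by light mallet taps, stopped going down under about 18 N, the mallet stands upright on its face, and the job was handed in at about 27 s.

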